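Fit the humidity probe into the dry box

ROBOT

A 6-joint arm with a two-finger parallel gripper is mounted at the origin on the work surface. World frame = base frame: x ahead of the robot, y to its left, z up, the work surface at z = 0. Lengths are in m, angles in rad, forces in N, time in s.
With the tool pointing down it reaches from about 0.15 to 0.775 m from the base axis. Payload 6.1 kg.
Tool frame: the origin (TCP) lies midway between the tips of the shut fingers; the grasp point (between the pads) lies 19 mm behind it; z points along the fingers, y is the line along which they close (so a half turn about z gives the same grasp; the last joint's range is limited). The gripper opens to 85 mm and grips with 20 to 120 N. Pads are 22 mm wide; open, the fingers measure 114 mm over their backs; the gripper's body (76 mm by 85 mm) begins 54 mm behind the grasp point. The pads swing forward as they close: fully open they stand 13 mm farther back than shut.
Start: joints at [-1.276, 0.126, -0.04, 1.405, 0, 1.571], TCP at [0.153, -0.502, 0.231] pointing down, gripper open.
Joint ranges: [-2.72, 2.72], [-0.95, 1.95], [-1.27, 1.35], [-1.78, 2.02], [-1.46, 1.47], [-3.14, 3.14]. Speed limits (rad/s): [2.39, 2.39, 3.01, 3.14, 3.14, 3.14].

INTERFACE

Orientations are given as a rotation vector (axis times angle).
In Python, from station import telemetry, optics, bot, spotter gives the robot as it stands. The module is installed in compiled form; this text tells all that it offers.
- The arm moves only by the tool play_rows, never from a script. Its argument "targets" is a list of rows, each a list of 3 entries, a list of its own where there are three numbers: the shift along the world's x, y, z scaled (see below), then the turn, a rotation vector about the world's x, y, z scaled (see below), then the closure, from 0 (fully open) to 1 (shut). A call has 1 to 10 rows; each row is the pose to reach, as a shift and turn from the pose commanded when the call began, turning the shorter way round; what a row does not reach only later rows make up. The controller multiplies each number of a shift by 1 m and each number of a turn by 360 degrees. A row lasts 1/10 s, in which the tool goes at most 50 mm and 8.59 degrees, less where a joint would pass 70% of its speed; a pose out of reach is approached as far as the arm can. A call with a number of a shift or a turn outside -1 to 1 is refused whole. A call with a gripper value outside its range is refused whole. The fingers move at their own pace and stop on an object; the grip force is fixed at half the most. Time passes only in rows, so rows that repeat a pose let the fingers close. It gives the time, the measured TCP pose, the force, the opening and the grip force at its end, in the units of the state.
- telemetry.observe(): the state, without advancing time (a new reading comes with each control period).
- optics.snapshot(name): name is "side" or "top"; returns a dict with "pixels" (384x512x3 uint8, red, green, blue), "depth" (384x512 float32, m along the optical axis (not along the pixel's ray), 0 where there is no reading), "camera_matrix" (3x3 intrinsics, pixels), "origin" and "orientation" of the camera in the world. Camera axes: x right, y down, z forward; pixel columns grow to the right and rows downward; lengths in m; the calibration is good to about 2 mm. A picture is of the moment at which its call begins.
- bot.finish_job(): hands the job in; it is judged then, once.
Trained networks look in the newest picture that a camera, given by its name, has taken for a name from the list of things; names that differ only in an ending like _2 or _b are one class to them, and where a whole thing is asked for, a point or a joint stands for the part that bears it (a point fixed in the world has none). Each returns a list of dicts, best first, with "p" (0 to 1); they miss things now and then, are a little off and sometimes report something else, mostly with a low value. They report only what shows in the picture. A call takes as long as a camera call. They do not tell look-alikes from the thing itself.
- spotter.search_frame(camera, thing): "box" ([left, top, width, height] in pixels, round what is visible of it).
- spotter.masks_of(camera, thing): "region" (384x512 bool, what is visible of it) and "box" ([left, top, width, height] in pixels, round what is visible of it).
- spotter.place_of(camera, thing): "location" ([row, column] in pixels: a listed point, or the origin of a listed thing).
The state is a dict: "t": time; "q": joint angles; "qvel": joint speeds; "joint_torque": joint torques, N m; "ee_pos": TCP position; "tcp_rot": TCP orientation; "ft_force": force on the tool from outside, world axes, zero at the start; "torque": the same for the moment, N m; "finger_gap": finger opening in m; "finger_force": force on a finger pad.
Only numpy, scipy, OpenCV 4.12 (cv2) and the standard library are available. Lean on these libraries where they do the work, as an engineer would, in place of code of your own. Each camera call takes 0.05 s, during which the arm holds its last target. There are 200 camera calls.

TASK

Slide the orange shutter on the white dry box aside to uncover its probe port, lift the blue-handled humidity probe up off its forked hook, and put its steel stem into the port. Lower it by hand until its black collar sits flush on the box before letting go, and leave it standing upright there with the shutter open. Leave the lens tubes, the polarizer clip and the blower where they are.

Things in the scene. Friction and masses are not known exactly. Their poses are not given: they have to be found in the camera images.
- probe: Humidity probe hanging upright, 0.12 kg. Origin: centre of the collar's underside; z up along the handle. Steel stem 12 mm thick from z = 0 to -80 mm, its last 10 mm tapering to 7 mm; black round collar of diameter 30 mm, z = 0 to 8 mm; blue square handle 24 x 24 mm (sides along x and y), z = 8 to 72 mm. At the start the collar rests on the stand's two prongs.
- probe_tip (a point): The lower end of the probe's stem, on its axis, 80 mm below the body's origin.
- stand: Fixed steel stand, 136 mm high, with a forked hook. Origin on the table below the hanging place. Base 110 x 110 x 12 mm centred at x = +20 mm; post of diameter 16 mm at x = +55 mm; two prongs along x from +49 to -29 mm, 8 mm wide, clear gap 16 mm, tops at z = 130 mm, free ends (x = -27 mm) turned up by 6 mm.
- drybox: White plastic dry box, fixed, 160 (x) x 220 (y) x 110 (z) mm; origin: centre of its underside. A 60 x 60 mm black field in its flat top holds the port. Grey guide rails 3 mm high lie beside the shutter.
- port (a point): Centre of the mouth of the port: a vertical round hole of diameter 15 mm, 95 mm deep, with a 2 mm chamfer, level with the box top, at x = 0, y = -45 mm, z = 110 mm in the box's frame.
- shutter (a joint): Orange shutter sliding on the box top, in m: 0 closed over the port, 0.045 fully open, moved to the box's +y; stays where it is left (1.5 N friction). Plate 40 (x) x 68 (y) x 4 mm; at value q it spans y = q - 18 to q + 50 mm from the port's centre. The probe's collar can sit home only from about 0.034 on.
- shutter_tab (a point): Top centre of the shutter's upright orange finger tab: 30 mm (box x) x 12 mm (box y), 26 mm tall above the 4 mm plate, so its top is 30 mm above the box top; it stands 38 mm + q towards +y from the port.
- tube_a: Aluminium lens tube with a red band, standing, diameter 68 mm, 105 mm high; origin: centre of its underside. Not to be moved.
- tube_b: Aluminium lens tube with a brass band, standing, diameter 68 mm, 85 mm high; origin: centre of its underside. Not to be moved.
- clip: Grey plastic clip, base 50 x 60 mm, holding an upright round polarizer of diameter 72 mm, 86 mm high in all; origin: centre of its underside. Not to be moved.
- blower: Green blower lying on its side along its x axis, bulb of diameter 54 mm, 145 mm long from x = -60 mm (bulb end) to +85 mm (nozzle); origin on the table below it. Not to be moved.
Not all that is in view belongs to the job. Of the things like the stand, leave any that is brown, purple or red; of the rest the larger one is meant.

How it is judged:
On the way, in this order (a step that is already met when the one before it is completed fails the run):
1. The probe, held in the fingers, is lifted up off the hook by more than 15 mm (z of probe in the frame of stand above 0.145 m and contact force between the fingers and probe above 0.5 N), for 0.1 s.
2. The probe, still held in the fingers, has been lowered into the port to within 12 mm of fully home (horizontal distance between probe and port below 0.005 m and angle between probe's own z axis and vertical below 0.08 rad and z of probe in the frame of port below 0.012 m and contact force between the fingers and probe above 0.5 N), for 0.05 s.
At the end, for the whole second after the job is handed in: The probe stands at rest in the port: collar underside within 3 mm of the box top, probe axis within 5 mm of the port's centre, less than 0.08 rad from vertical; the shutter is open by 30 mm or more (horizontal distance between probe and port below 0.005 m and angle between probe's own z axis and vertical below 0.08 rad and z of probe in the frame of port between -0.003 and 0.003 m and value of joint shutter above 0.03 m and linear speed of probe below 0.01 m/s); the robot touches nothing.
It fails at once if A lens tube, the polarizer clip or the blower is shifted by more than 30 mm (distance of any of tube_a, tube_b, clip, blower from where it was at the start of the episode above 0.03 m).
It fails at once if A lens tube or the polarizer clip is tipped by more than 0.4 rad (angle between any of tube_a, tube_b, clip's own z axis and vertical above 0.4 rad).
It also fails if it takes over 58 s, if anything falls off the work surface, if the arm or the gripper's body presses on something with over 40 N, if the wrist force passes 120 N, or if a joint passes its speed limit or range.

## Working session

There is one attempt and no reset: what is moved stays moved. The work goes in short steps, Python scripts to look and compute and a tool call to move; the robot and the scene stay as the last step left them, time stands still between calls to the robot, and variables do not carry over. Pictures are saved under pics/ and viewed, at most 10 in all, crops included, and the job is handed in when it is done.

Besides the shell and the picture viewer there is one more tool, called after "Request:" by a JSON object that holds its "fn" and its "kwargs". play_rows: Moves the arm, as the interface text tells. Shifts and turns lie within -1 to 1; 1 stands for 1 m of shift or 360 degrees of turn. Its arguments: {"type":"object","properties":{"targets":{"type":"array","items":{"type":"array"}}},"required":["targets"]}

```bash
mkdir -p pics; cat > h.py <<'E'
import numpy as np, cv2
from scipy.spatial.transform import Rotation as R
from station import telemetry, optics, bot, spotter
def rot(o):
    o=np.array(o,float)
    if o.shape==(3,3): return o
    return R.from_rotvec(o).as_matrix() if o.size==3 else R.from_quat(o).as_matrix()
def cloud(s):
    d=s["depth"];K=np.array(s["camera_matrix"]);v,u=np.mgrid[:d.shape[0],:d.shape[1]]
    p=np.stack([(u-K[0,2])/K[0,0]*d,(v-K[1,2])/K[1,1]*d,d],-1)
    return p@rot(s["orientation"]).T+np.array(s["origin"])
def save(s,n,crop=None,k=1):
    im=s["pixels"][:,:,::-1]
    if crop: l,t,w,h=crop; im=im[t:t+h,l:l+w]
    cv2.imwrite("pics/"+n,cv2.resize(im,None,fx=k,fy=k,interpolation=cv2.INTER_CUBIC))
E
python3 - <<'E'
from h import *
S={c:optics.snapshot(c) for c in("side","top")}
for c,s in S.items():
    print(c,s["origin"],s["orientation"],s["camera_matrix"])
    P=cloud(s); save(s,c+"0.png",k=1.5)
    for t in ["probe","probe_tip","stand","drybox","port","shutter_tab","tube_a","tube_b","clip","blower"]:
        for r in spotter.place_of(c,t)[:4]:
            i,j=np.round(r["location"]).astype(int)
            print(t,round(r["p"],2),i,j,P[min(max(i,0),383),min(max(j,0),511)].round(3))
print(telemetry.observe())
E
```

```text
side [0.21483457 1.03915024 0.85078018] [-0.46830574  2.60284272 -1.37057267] [[453.77309483   0.         250.77074431]
 [  0.         453.77309483 199.6484946 ]
 [  0.           0.           1.        ]]
probe 0.5 158 287 [ 0.549 -0.202  0.134]
probe_tip 0.69 182 286 [ 0.561 -0.251  0.011]
stand 0.94 187 285 [ 0.554 -0.216  0.014]
stand 0.92 215 320 [ 0.407 -0.109  0.008]
stand 0.57 183 230 [ 0.74  -0.176  0.013]
stand 0.57 183 346 [ 0.365 -0.32   0.01 ]
drybox 0.79 279 242 [0.215 1.039 0.851]
port 0.63 239 252 [0.521 0.199 0.116]
shutter_tab 0.58 235 237 [0.552 0.225 0.14 ]
tube_a 0.89 202 202 [ 0.77  -0.017  0.028]
tube_a 0.69 179 285 [ 0.57  -0.267  0.013]
tube_a 0.66 352 221 [0.481 0.497 0.052]
tube_b 0.89 202 202 [ 0.77  -0.017  0.028]
tube_b 0.69 179 285 [ 0.57  -0.267  0.013]
tube_b 0.66 352 221 [0.481 0.497 0.052]
clip 0.48 159 298 [ 0.566 -0.425  0.01 ]
blower 0.88 230 289 [0.473 0.016 0.022]
blower 0.59 278 242 [0.497 0.333 0.109]
top [ 0.52136628 -0.01081978  1.15830789] [-2.16681135  2.20641129 -0.0097193 ] [[382.93101616   0.         258.02982201]
 [  0.         382.931
[... 699 characters left out ...]
198 182 [0.539 0.224 0.14 ]
{'t': 1.1, 'q': array([-1.27603421e+00,  1.25807794e-01, -3.96206869e-02,  1.40536790e+00,
       -1.43038097e-05,  1.57082226e+00]), 'qvel': array([-0.00014841,  0.00044077, -0.00163724, -0.00070705,  0.00121065,
        0.00031958]), 'joint_torque': array([ 1.12611722e-04, -4.35721278e+01,  3.53091145e+01,  1.59707080e-03,
       -3.06682841e-05,  1.51249458e-05]), 'ee_pos': array([ 0.15251193, -0.50234895,  0.23128095]), 'tcp_rot': array([ 3.10753878e+00,  4.61296288e-01, -2.22361607e-05]), 'ft_force': array([-0.25084785, -0.69259052,  0.59738886]), 'torque': array([ 0.00813296,  0.02458086, -0.02068871]), 'finger_force': 0.0, 'finger_gap': 0.08537126667687259}
```

View pics/top0.png

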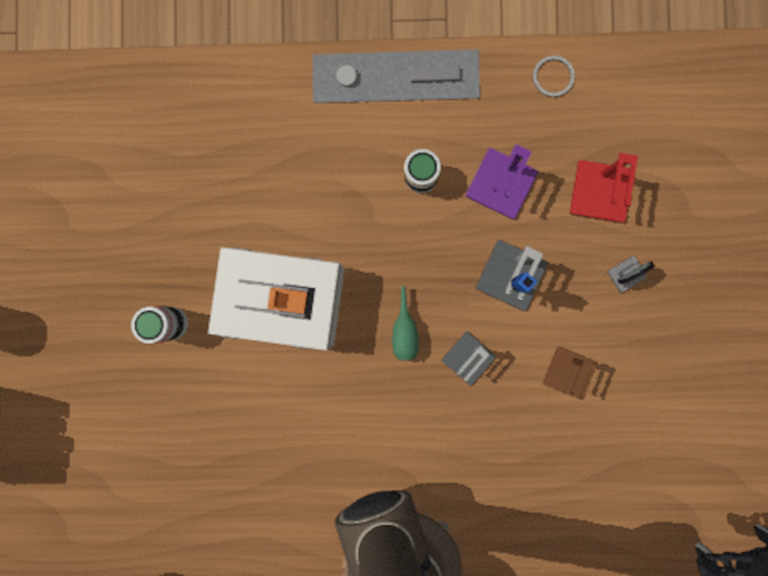

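View pics/side0.png

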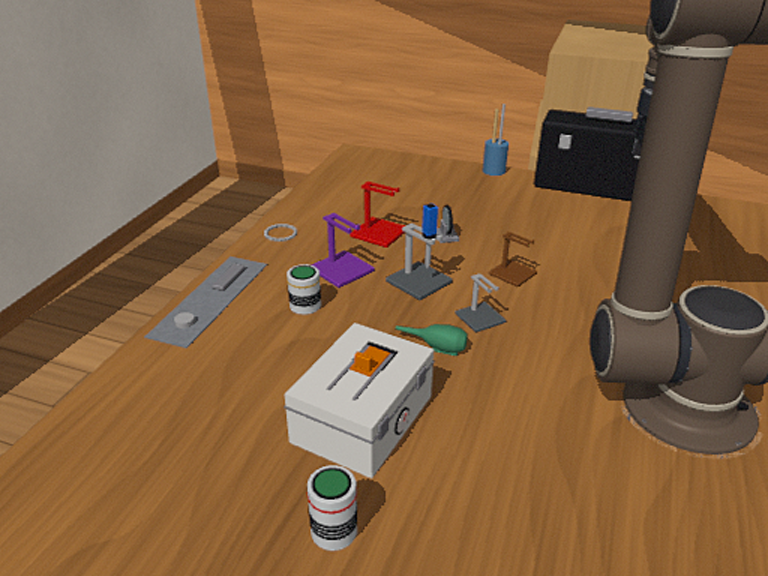

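The meant probe hangs on the large grey stand. In the top picture at 1.5x it is at (522,282). Look-alike stands are purple (500,182), red (603,190), brown (570,372) and small grey (468,358). The box is at (275,298), with the shutter tab at (290,300) and its rails running left (+y). Next I measure poses and take a close crop.

```bash
python3 - <<'E'
from h import *
for c in("top","side"):
    s=optics.snapshot(c);P=cloud(s);hsv=cv2.cvtColor(s["pixels"],cv2.COLOR_RGB2HSV);H,Sa,V=[hsv[...,i].astype(int) for i in range(3)]
    z=P[...,2]; ok=s["depth"]>0
    tab=(P[...,0]>.0)
    print("==",c,"table z",np.median(z[ok&(abs(z)<.03)&(P[...,0]>.3)&(P[...,0]<.7)]))
    def rect(m,n):
        q=P[m]; (cx,cy),(w,h),a=cv2.minAreaRect(q[:,:2].astype(np.float32)); 
        print(n,m.sum(),"c",round(cx,4),round(cy,4),"wh",round(w,4),round(h,4),"ang",round(a,2),"zmed",np.median(q[:,2]).round(4), "mean",q.mean(0).round(4))
    box=ok&(z>.098)&(z<.125)&(abs(P[...,0]-.53)<.16)&(abs(P[...,1]-.22)<.16)
    n,l,st,_=cv2.connectedComponentsWithStats(box.astype(np.uint8)); rect(l==1+st[1:,4].argmax(),"boxtop")
    org=ok&(H>5)&(H<22)&(Sa>180)&(V>90)&(z>.1)&(abs(P[...,1]-.2)<.1)&(abs(P[...,0]-.53)<.1)
    rect(org,"orange"); rect(org&(z>.128),"tabtop"); rect(org&(z<.124),"plate")
    near=(abs(P[...,0]-.55)<.08)&(abs(P[...,1]+.2)<.08)&ok
    blue=(H>100)&(H<130)&(Sa>150)&near
    rect(blue,"blue"); rect(blue&(z>.19),"bluetop"); print(np.percentile(P[blue][:,2],[2,50,98]))
    rect(near&~blue&(z>.115)&(z<.145),"prongs")
    rect(near&(z>.005)&(z<.02),"base")
    if c=="top":
        a=s["pixels"][150:230,290:390];b=s["pixels"][155:235,130:230]
        save({"pixels":np.hstack([a,b])},"crop.png",k=4)
E
```

```text
== top table z -0.000663844556060611
boxtop 4580 c 0.5376 0.2311 wh 0.2223 0.1667 ang 81.25 zmed 0.1095 mean [0.5369 0.2292 0.1095]
orange 36 c 0.5346 0.1965 wh 0.0502 0.027 ang 85.81 zmed 0.114 mean [0.5353 0.214  0.1171]
tabtop 4 c 0.5391 0.2206 wh 0.0015 0.0216 ang 85.6 zmed 0.1368 mean [0.5364 0.2208 0.1379]
plate 30 c 0.5336 0.1964 wh 0.0498 0.0249 ang 85.81 zmed 0.1128 mean [0.5351 0.2127 0.1139]
blue 113 c 0.567 -0.2226 wh 0.0234 0.0525 ang 51.1 zmed 0.1979 mean [ 0.5556 -0.21    0.1843]
bluetop 70 c 0.5557 -0.2135 wh 0.0234 0.0232 ang 50.67 zmed 0.2005 mean [ 0.5549 -0.2122  0.2   ]
[0.13783529 0.19785931 0.20454268]
prongs 225 c 0.5741 -0.2241 wh 0.0327 0.0923 ang 63.67 zmed 0.1294 mean [ 0.5823 -0.226   0.1296]
base 915 c 0.5674 -0.1972 wh 0.1527 0.1477 ang 66.82 zmed 0.0111 mean [ 0.572  -0.2133  0.0111]
== side table z 0.0006493632397772675
boxtop 3987 c 0.5381 0.2324 wh 0.2235 0.1663 ang 81.08 zmed 0.1104 mean [0.5353 0.2466 0.1101]
orange 295 c 0.5334 0.2032 wh 0.0788 0.0403 ang 79.53 zmed 0.1154 mean [0.5328 0.2137 0.1203]
tabtop 66 c 0.5363 0.2287 wh 0.0126 0.0267 ang 86.03 zmed 0.1378 mean [0.536  0.2306 0.1366]
plate 213 c 0.5334 0.2032 wh 0.0788 0.0403 ang 79.53 zmed 0.1143 mean [0.5316 0.2071 0.1149]
blue 173 c 0.5554 -0.2053 wh 0.0297 0.0219 ang 10.15 zmed 0.1723 mean [ 0.5544 -0.2051  0.1723]
bluetop 45 c 0.5558 -0.2051 wh 0.0302 0.0203 ang 6.58 zmed 0.1972 mean [ 0.5548 -0.2059  0.1975]
[0.13842664 0.17226647 0.203193  ]
prongs 142 c 0.5757 -0.2207 wh 0.0386 0.0942 ang 64.31 zmed 0.1302 mean [ 0.5762 -0.217   0.1302]
base 560 c 0.5653 -0.215 wh 0.1266 0.1455 ang 45.7 zmed 0.0123 mean [ 0.5714 -0.2149  0.0121]
```

View pics/crop.png

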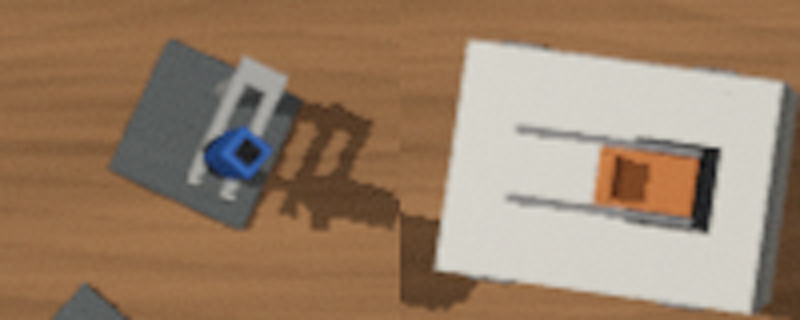

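The crop confirms it: the blue probe hangs on the large grey stand. The shutter is closed, with its tab at the left and the rails running to +y. Next I refine the poses with silhouette fits.

```bash
cat >> h.py <<'E'
from scipy.optimize import minimize
def proj(s,X):
    c=(X-np.array(s["origin"]))@rot(s["orientation"]); K=np.array(s["camera_matrix"]); p=c@K.T; return p[:,:2]/p[:,2:]
def prism(x,y,yaw,wx,wy,z0,z1):
    a=np.array([[i*wx/2,j*wy/2] for i in(-1,1) for j in(-1,1)]); c,n=np.cos(yaw),np.sin(yaw)
    a=a@np.array([[c,n],[-n,c]])+[x,y]; return np.vstack([np.c_[a,np.full(4,z)] for z in(z0,z1)])
def fit(views,x0,wx,wy,z0,z1,free=None):
    def cost(p):
        e=0
        for s,m,(l,t,w,h) in views:
            f=8; q=(proj(s,prism(*p[:3],wx,wy,z0,z1))+.5-[l,t])*f
            im=np.zeros((h*f,w*f),np.float32); cv2.fillConvexPoly(im,cv2.convexHull(np.round(q).astype(np.int32)),1)
            im=cv2.resize(im,(w,h),interpolation=cv2.INTER_AREA)
            e+=((im-m[t:t+h,l:l+w])**2).sum()/m.sum()
        return e
    sim=np.array([x0]*4,float); sim[1,0]+=.008; sim[2,1]+=.008; sim[3,2]+=.2
    r=minimize(cost,x0,method="Nelder-Mead",options=dict(initial_simplex=sim,xatol=1e-5,fatol=1e-5)); return r.x.round(4),round(r.fun,3)
def bluemask(s,c,r=.08):
    hsv=cv2.cvtColor(s["pixels"],cv2.COLOR_RGB2HSV);P=cloud(s)
    m=(cv2.inRange(hsv,(100,120,30),(130,255,255))>0)&(np.linalg.norm(P-c,axis=2)<r)
    k=cv2.convexHull(np.argwhere(m)[:,::-1].astype(np.int32)); o=np.zeros(m.shape,np.uint8); cv2.fillConvexPoly(o,k,1)
    b=cv2.boundingRect(k); return o.astype(float),(b[0]-6,b[1]-6,b[2]+12,b[3]+12)
def fitprobe(ss,c,z0):
    V=[(s,)+bluemask(s,c) for s in ss]
    for nm,v in (("all",V),)+tuple((str(i),[x]) for i,x in enumerate(V)):
        for yaw in(-.7,-.3,.2): print(nm,*fit(v,[c[0],c[1],yaw],.024,.024,z0+.008,z0+.072))
E
python3 - <<'E'
from h import *
ss=[optics.snapshot(c) for c in("top","side")]
fitprobe(ss,np.array([.555,-.208,.17]),.13)
V=[]
for s in ss:
    P=cloud(s);z=P[...,2]
    V.append(None)
    m=(z>.1)&(z<.15)&(abs(P[...,0]-.54)<.16)&(abs(P[...,1]-.23)<.16)
    k=cv2.convexHull(np.argwhere(m)[:,::-1].astype(np.int32)); n,l,st,_=cv2.connectedComponentsWithStats(m.astype(np.uint8)); i=1+st[1:,4].argmax()
    m=cv2.morphologyEx((l==i).astype(np.uint8),cv2.MORPH_CLOSE,np.ones((15,15))); b=cv2.boundingRect(m)
    V[-1]=(s,m.astype(float),(b[0]-6,b[1]-6,b[2]+12,b[3]+12))
for v in (V[:1],V[1:]): 
    r,f=fit(v,[.538,.232,-.15],.16,.22,.11,.11); c,n=np.cos(r[2]),np.sin(r[2])
    print("box",r,f,"port",r[0]+.045*n,r[1]-.045*c)
print(telemetry.observe()["t"])
E
```

```text
all [ 0.5565 -0.2133 -0.8711] 0.135
all [ 0.556  -0.2131 -0.2227] 0.212
all [ 0.5564 -0.2132  0.7045] 0.136
0 [ 0.5561 -0.2136 -0.5891] 0.069
0 [ 0.556  -0.2136 -0.7329] 0.063
0 [ 0.556  -0.2135  0.8405] 0.062
1 [ 0.5558 -0.2104 -0.9482] 0.039
1 [ 0.5558 -0.2099 -0.0494] 0.053
1 [ 0.5553 -0.2097  0.5927] 0.045
box [ 0.5376  0.2299 -0.1529] 0.007 port 0.5307462778712916 0.18542499024190714
box [ 0.5366  0.2385 -0.1429] 0.056 port 0.5301913632396587 0.1939586778948581
1.3
```

Request:
{"fn": "play_rows", "kwargs": {"targets": [[[0, 0, 0.05], [0, 0, 0], 0.4], [[0, 0, 0.1], [0, 0, 0], 0.4], [[0.384, 0.728, 0.1], [0, 0, -0.0708], 0.4], [[0.384, 0.728, 0.1], [0, 0, -0.0708], 0.4], [[0.384, 0.728, 0.1], [0, 0, -0.0708], 0.4], [[0.384, 0.728, 0.1], [0, 0, -0.0708], 0.4], [[0.384, 0.728, 0.1], [0, 0, -0.0708], 0.4], [[0.384, 0.728, 0.1], [0, 0, -0.0708], 0.4], [[0.384, 0.728, 0.1], [0, 0, -0.0708], 0.4], [[0.384, 0.728, 0.1], [0, 0, -0.0708], 0.4]]}}

```text
t: 2.3
ee_pos: [0.3362, -0.1535, 0.3317]
tcp_rot: [3.132, -0.236, 0.002]
ft_force: [0.8, -0.4, -0.4]
finger_gap: 0.0514
finger_force: 0.0
```

Request:
{"fn": "play_rows", "kwargs": {"targets": [[[0.2, 0.379, 0], [0, 0, 0], 0.4], [[0.2, 0.379, 0], [0, 0, 0], 0.4], [[0.2, 0.379, 0], [0, 0, 0], 0.4], [[0.2, 0.379, 0], [0, 0, 0], 0.4], [[0.2, 0.379, 0], [0, 0, 0], 0.4], [[0.2, 0.379, 0], [0, 0, 0], 0.4], [[0.2, 0.379, 0], [0, 0, 0], 0.4], [[0.2, 0.379, 0], [0, 0, 0], 0.4], [[0.2, 0.379, 0], [0, 0, 0], 0.4], [[0.2, 0.379, 0], [0, 0, 0], 0.4]]}}

```text
t: 3.3
ee_pos: [0.4872, -0.0302, 0.3314]
tcp_rot: [-3.101, 0.13, -0.0]
ft_force: [-0.5, 0.2, -0.6]
finger_gap: 0.0512
finger_force: 0.0
```

Request:
{"fn": "play_rows", "kwargs": {"targets": [[[0, 0, -0.05], [0, 0, 0], 0.4], [[0, 0, -0.1], [0, 0, 0], 0.4], [[0, 0, -0.15], [0, 0, 0], 0.4], [[0, 0, -0.15], [0, 0, 0], 0.4], [[0, 0, -0.15], [0, 0, 0], 0.4]]}}

```text
t: 3.8
ee_pos: [0.4865, -0.0299, 0.1822]
tcp_rot: [-3.101, 0.129, 0.001]
ft_force: [0.1, -0.1, 1.1]
finger_gap: 0.0514
finger_force: 0.0
```

```bash
python3 - <<'E'
from h import *
o=telemetry.observe();print(o["t"],o["q"].round(3),o["qvel"].round(3),o["ee_pos"],o["tcp_rot"])
s=optics.snapshot("side");save(s,"s1.png",k=1.2)
E
```

```text
3.8 [-0.084  0.061 -0.219  1.293  0.038  3.141] [ 0.001 -0.021  0.098  0.007 -0.001 -0.001] [ 0.48650499 -0.02986514  0.18222867] [-3.10074983e+00  1.29420103e-01  8.69774223e-04]
```

View pics/s1.png

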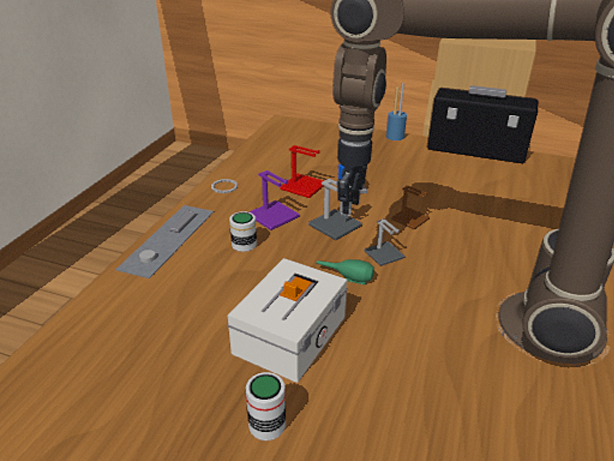

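The picture shows the arm over the space in front of the stand, nothing touched. The last joint hit its range (3.14), so I'll use the half-turned grasp instead.

Request:
{"fn": "play_rows", "kwargs": {"targets": [[[0, 0, 0.05], [0, 0, 0.0239], 0.4], [[0, 0, 0.1], [0, 0, 0.0477], 0.4], [[0.02, 0.05, 0.12], [0, 0, 0.07], 0.4], [[0.03, 0.1, 0.12], [0, 0, 0.094], 0.4], [[0.04, 0.15, 0.12], [0, 0, 0.118], 0.4], [[0.05, 0.2, 0.12], [0, 0, 0.142], 0.4], [[0.05, 0.245, 0.12], [0, 0, 0.166], 0.4], [[0.05, 0.256, 0.12], [0, 0, 0.19], 0.4], [[0.05, 0.256, 0.12], [0, 0, 0.213], 0.4], [[0.05, 0.256, 0.12], [0, 0, 0.236], 0.4]]}}

```text
t: 4.85
ee_pos: [0.5382, 0.2281, 0.3058]
tcp_rot: [-2.375, -2.016, 0.029]
ft_force: [0.0, -0.1, -0.1]
finger_gap: 0.0508
finger_force: 0.0
```

Request:
{"fn": "play_rows", "kwargs": {"targets": [[[0, 0, 0], [0, 0, 0.2537], 0.4], [[0, 0, 0], [0, 0, 0.2537], 0.4], [[0, 0, 0], [0, 0, 0.2537], 0.4], [[0, 0, 0], [0, 0, 0.2537], 0.4], [[0, 0, 0], [0, 0, 0.2537], 0.4], [[0, 0, 0], [0, 0, 0.2537], 0.4], [[0, 0, 0], [0, 0, 0.2537], 0.4], [[0, 0, 0], [0, 0, 0.2537], 0.4], [[0, 0, 0], [0, 0, 0.2537], 0.4], [[0, 0, 0], [0, 0, 0.2537], 0.4]]}}

```text
t: 5.85
ee_pos: [0.5383, 0.227, 0.3062]
tcp_rot: [0.369, 3.116, -0.053]
ft_force: [0.7, 0.0, 0.1]
finger_gap: 0.0512
finger_force: 0.0
```

```bash
cat >> h.py <<'E'
def goto(p,yawdeg):
    o=telemetry.observe(); T=R.from_euler("z",yawdeg,degrees=True)*R.from_rotvec([np.pi,0,0])
    C=R.from_rotvec(o["tcp_rot"]); print("t",o["t"],"pos",o["ee_pos"].round(4),"shift",(np.array(p)-o["ee_pos"]).round(4),"turn",((T*C.inv()).as_rotvec()/2/np.pi).round(4),"tiltdeg",np.degrees(np.arccos(-C.as_matrix()[2,2])).round(2),"q",o["q"].round(2))
E
python3 -c "
from h import *
goto([.5367,.226,.12],171.4)"
```

```text
t 5.85 pos [0.5383 0.227  0.3062] shift [-0.0016 -0.001  -0.1862] turn [0.0054 0.0001 0.0136] tiltdeg 1.95 q [ 0.41  0.27  0.3   1.62 -0.03  0.65]
```

Request:
{"fn": "play_rows", "kwargs": {"targets": [[[-0.0016, -0.001, -0.05], [0.0054, 0, 0.0136], 0.4], [[-0.0016, -0.001, -0.1], [0.0054, 0, 0.0136], 0.4], [[-0.0016, -0.001, -0.14], [0.0054, 0, 0.0136], 0.4], [[-0.0016, -0.001, -0.165], [0.0054, 0, 0.0136], 0.4], [[-0.0016, -0.001, -0.185], [0.0054, 0, 0.0136], 0.4], [[-0.0016, -0.001, -0.185], [0.0054, 0, 0.0136], 0.4]]}}

```text
t: 6.45
ee_pos: [0.5364, 0.2257, 0.1176]
tcp_rot: [-0.245, -3.128, 0.006]
ft_force: [-0.0, -0.7, 0.5]
finger_gap: 0.0508
finger_force: 0.0
```

Request:
{"fn": "play_rows", "kwargs": {"targets": [[[0, 0, 0], [0, 0, 0], 0.9], [[0, 0, 0], [0, 0, 0], 0.9], [[0, 0, 0], [0, 0, 0], 0.9], [[0, 0, 0], [0, 0, 0], 0.9], [[0, 0, 0], [0, 0, 0], 0.9]]}}

```text
t: 6.95
ee_pos: [0.5367, 0.226, 0.1191]
tcp_rot: [-0.245, -3.131, 0.003]
ft_force: [-0.3, -0.1, 5.7]
finger_gap: 0.0107
finger_force: 59.4
```

Request:
{"fn": "play_rows", "kwargs": {"targets": [[[0.0015, 0.01, 0], [0, 0, 0], 0.9], [[0.003, 0.02, 0], [0, 0, 0], 0.9], [[0.0045, 0.03, 0], [0, 0, 0], 0.9], [[0.006, 0.039, 0], [0, 0, 0], 0.9], [[0.0064, 0.042, 0], [0, 0, 0], 0.9], [[0.0064, 0.042, 0], [0, 0, 0], 0.9]]}}

```text
t: 7.55
ee_pos: [0.5433, 0.2686, 0.1192]
tcp_rot: [-0.244, -3.131, 0.003]
ft_force: [1.2, 1.0, 5.4]
finger_gap: 0.0108
finger_force: 59.4
```

Request:
{"fn": "play_rows", "kwargs": {"targets": [[[0, 0, 0], [0, 0, 0], 0.3], [[0, 0, 0], [0, 0, 0], 0.3], [[0, 0, 0], [0, 0, 0], 0.3], [[0, 0, 0], [0, 0, 0], 0.3], [[0, 0, 0.05], [0, 0, 0], 0.3], [[0, 0, 0.1], [0, 0, 0], 0.3], [[0, -0.05, 0.15], [0, 0, -0.02], 0.2], [[0, -0.1, 0.17], [0, 0, -0.04], 0.1], [[0, -0.15, 0.18], [0, 0, -0.06], 0], [[0, -0.2, 0.18], [0, 0, -0.08], 0]]}}

```text
t: 8.55
ee_pos: [0.5418, 0.0889, 0.2963]
tcp_rot: [-1.021, -2.967, 0.002]
ft_force: [0.8, -0.3, 0.9]
finger_gap: 0.0853
finger_force: 0.0
```

```bash
python3 - <<'E'
from h import *
for c in("top","side"):
    s=optics.snapshot(c);P=cloud(s);K=np.array(s["camera_matrix"])
    def onplane(px,z):
        r=rot(s["orientation"])@np.linalg.inv(K)@[px[0],px[1],1];o=np.array(s["origin"]);return (o+r*(z-o[2])/r[2]).round(4)
    for t,z in(("port",.11),("shutter_tab",.14)):
        for r in spotter.place_of(c,t)[:2]: print(c,t,round(r["p"],2),r["location"],onplane(r["location"][::-1],z))
    g=cv2.cvtColor(s["pixels"],cv2.COLOR_RGB2GRAY);z=P[...,2]
    R0=(abs(P[...,0]-.531)<.045)&(abs(P[...,1]-.19)<.04)&(z<.13)
    m=R0&(g<70); yx=np.argwhere(m); 
    print("dark",m.sum(), [onplane(q[::-1],.11)[:2] for q in yx[[0,-1]]] if len(yx) else "", (cv2.minAreaRect(np.array([onplane(q[::-1],.11)[:2] for q in yx],np.float32)) if len(yx)>5 else ""))
    d=R0&(z<.1); yx=np.argwhere(d); print("deep",d.sum(),np.mean([onplane(q[::-1],.11) for q in yx],0) if len(yx) else "")
    save(s,c+"2.png",crop=((140,150,110,90) if c=="top" else (190,200,110,100)),k=5)
goto([.556,-.2125,.3],134)
E
```

```text
top shutter_tab 0.53 [120.1, 278.3] [ 0.7429 -0.0378  0.14  ]
top shutter_tab 0.41 [193.4, 346.5] [ 0.5434 -0.2139  0.14  ]
dark 0  
deep 0 
side port 0.83 [236.3, 250.9] [0.53   0.1838 0.11  ]
side shutter_tab 0.74 [244.0, 229.3] [0.556  0.2644 0.14  ]
side shutter_tab 0.57 [201.3, 202.2] [0.6956 0.1226 0.14  ]
dark 223 [array([0.5541, 0.1558]), array([0.5093, 0.2171])] ((0.5309057831764221, 0.18622595071792603), (0.05467341095209122, 0.055410850793123245), 81.48963165283203)
deep 2 [0.5297 0.1911 0.11  ]
t 8.85 pos [0.5414 0.0907 0.2939] shift [ 0.0146 -0.3032  0.0061] turn [-0.0001 -0.0013 -0.0231] tiltdeg 0.46 q [0.17 0.19 0.17 1.56 0.   0.82]
```

View pics/side2.png

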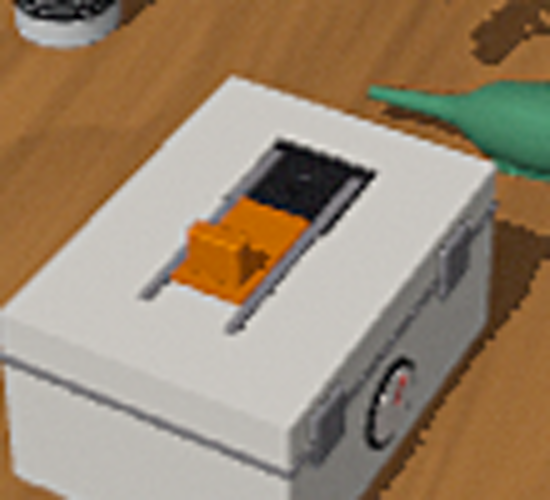

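View pics/top2.png

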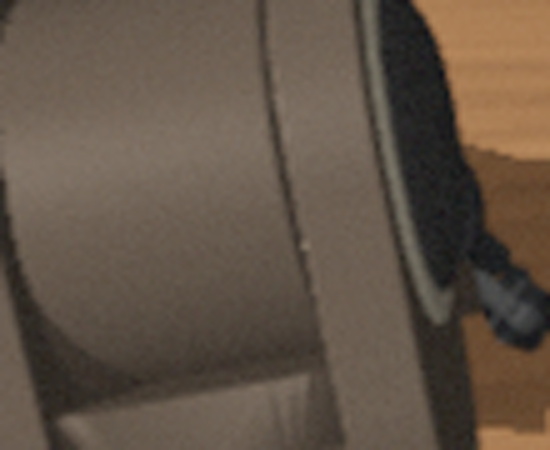

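The shutter is open, with its tab at (240,250) in the side crop. The port is at about (305,178), in the black field; the top view is blocked by the arm. Now I go to the probe.

Request:
{"fn": "play_rows", "kwargs": {"targets": [[[0.0146, -0.303, 0], [0, -0.0013, -0.023], 0], [[0.0146, -0.303, 0], [0, -0.0013, -0.023], 0], [[0.0146, -0.303, 0], [0, -0.0013, -0.023], 0], [[0.0146, -0.303, 0], [0, -0.0013, -0.023], 0], [[0.0146, -0.303, 0], [0, -0.0013, -0.023], 0], [[0.0146, -0.303, 0], [0, -0.0013, -0.023], 0], [[0.0146, -0.303, 0], [0, -0.0013, -0.023], 0], [[0.0146, -0.303, 0], [0, -0.0013, -0.023], 0], [[0.0146, -0.303, 0], [0, -0.0013, -0.023], 0]]}}

```text
t: 9.75
ee_pos: [0.5566, -0.2112, 0.2939]
tcp_rot: [-1.225, -2.893, -0.001]
ft_force: [0.6, 0.8, 0.6]
finger_gap: 0.0855
finger_force: 0.0
```

```bash
python3 - <<'E'
from h import *
ss=[optics.snapshot("side")]
try: fitprobe(ss,np.array([.556,-.21,.17]),.13)
except Exception as e: print(e)
goto([.556,-.2125,.16],134)
E
```

```text
all [ 0.5556 -0.2103 -0.9528] 0.042
all [ 0.5557 -0.2099 -0.075 ] 0.053
all [ 0.5557 -0.2102  0.6206] 0.042
0 [ 0.5556 -0.2103 -0.9528] 0.042
0 [ 0.5557 -0.2099 -0.075 ] 0.053
0 [ 0.5557 -0.2102  0.6206] 0.042
t 9.8 pos [ 0.5565 -0.2109  0.2942] shift [-0.0005 -0.0016 -0.1342] turn [-0.0001  0.0001 -0.0003] tiltdeg 0.04 q [-0.36  0.28  0.28  1.58  0.    0.44]
```

Request:
{"fn": "play_rows", "kwargs": {"targets": [[[-0.0005, -0.001, -0.04], [0, 0, 0], 0], [[-0.0005, -0.001, -0.08], [0, 0, 0], 0], [[-0.0005, -0.001, -0.115], [0, 0, 0], 0], [[-0.0005, -0.001, -0.134], [0, 0, 0], 0], [[-0.0005, -0.001, -0.134], [0, 0, 0], 0], [[-0.0005, -0.001, -0.134], [0, 0, 0], 0.9], [[-0.0005, -0.001, -0.134], [0, 0, 0], 0.9], [[-0.0005, -0.001, -0.134], [0, 0, 0], 0.9], [[-0.0005, -0.001, -0.134], [0, 0, 0], 0.9], [[-0.0005, -0.001, -0.134], [0, 0, 0], 0.9]]}}

```text
t: 10.8
ee_pos: [0.5562, -0.2141, 0.1616]
tcp_rot: [1.227, 2.889, 0.001]
ft_force: [-0.1, 0.2, 4.5]
finger_gap: 0.024
finger_force: 57.9
```

Request:
{"fn": "play_rows", "kwargs": {"targets": [[[0, 0, 0], [0, 0, 0], 0.9], [[0, 0, 0], [0, 0, 0], 0.9], [[0, 0, 0], [0, 0, 0], 0.9]]}}

```text
t: 11.1
ee_pos: [0.5561, -0.2141, 0.1616]
tcp_rot: [1.227, 2.889, 0.001]
ft_force: [-0.1, 0.4, 5.7]
finger_gap: 0.0236
finger_force: 58.0
```

Request:
{"fn": "play_rows", "kwargs": {"targets": [[[0, 0, 0.015], [0, 0, 0], 0.9], [[0, 0, 0.03], [0, 0, 0], 0.9], [[0, 0, 0.05], [0, 0, 0], 0.9], [[0, 0, 0.08], [0, 0, 0], 0.9], [[0, 0, 0.11], [0, 0, 0], 0.9], [[0, 0, 0.14], [0, 0, 0], 0.9], [[0, 0, 0.16], [0, 0, 0], 0.9], [[0, 0, 0.16], [0, 0, 0], 0.9]]}}

```text
t: 11.9
ee_pos: [0.5564, -0.2143, 0.3231]
tcp_rot: [1.227, 2.886, 0.001]
ft_force: [-0.2, -0.5, -0.6]
finger_gap: 0.0239
finger_force: 57.8
```

```bash
python3 - <<'E'
from h import *
o=telemetry.observe();print(o["finger_gap"],o["finger_force"],o["ft_force"])
s=optics.snapshot("side");save(s,"s3.png",crop=(220,60,130,100),k=5)
goto([.5305,.1855,.3216],134)
P=cloud(s);g=s["pixels"]
E
```

```text
0.02392051416992596 57.839214191772044 [-0.22668489 -0.46989979 -0.63984899]
t 11.95 pos [ 0.5562 -0.2142  0.321 ] shift [-0.0257  0.3997  0.0006] turn [0.0001 0.0005 0.0001] tiltdeg 0.17 q [-0.37  0.29  0.36  1.64  0.    0.44]
```

View pics/s3.png

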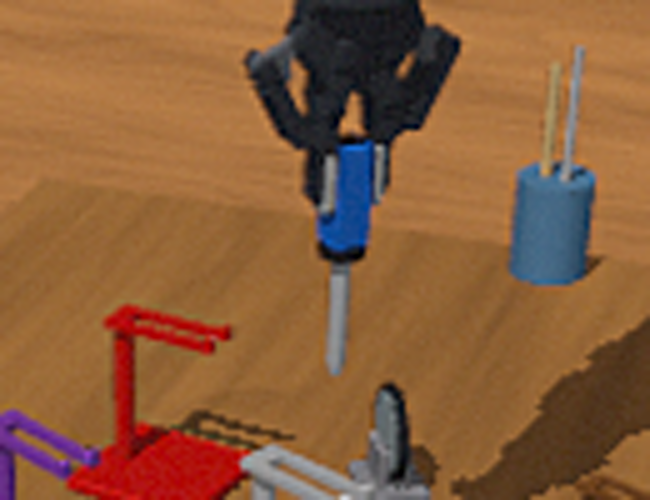

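The probe is held in the fingers, clear of the hook, with its stem tip at crop (335,370). I carry it over the port and check the stem from there.

Request:
{"fn": "play_rows", "kwargs": {"targets": [[[-0.003, 0.045, 0], [0, 0.0005, 0], 0.9], [[-0.006, 0.09, 0], [0, 0.0005, 0], 0.9], [[-0.009, 0.135, 0], [0, 0.0005, 0], 0.9], [[-0.012, 0.18, 0], [0, 0.0005, 0], 0.9], [[-0.015, 0.225, 0], [0, 0.0005, 0], 0.9], [[-0.018, 0.27, 0], [0, 0.0005, 0], 0.9], [[-0.021, 0.315, 0], [0, 0.0005, 0], 0.9], [[-0.023, 0.35, 0], [0, 0.0005, 0], 0.9], [[-0.025, 0.385, 0], [0, 0.0005, 0], 0.9], [[-0.0257, 0.4, 0], [0, 0.0005, 0], 0.9]]}}

```text
t: 12.95
ee_pos: [0.5291, 0.1886, 0.3179]
tcp_rot: [-1.223, -2.889, 0.004]
ft_force: [0.5, -0.1, -1.9]
finger_gap: 0.0235
finger_force: 58.3
```

Request:
{"fn": "play_rows", "kwargs": {"targets": [[[0, 0, -0.04], [0, 0, 0], 0.9], [[0, 0, -0.07], [0, 0, 0], 0.9], [[0, 0, -0.07], [0, 0, 0], 0.9], [[0, 0, -0.07], [0, 0, 0], 0.9]]}}

```text
t: 13.35
ee_pos: [0.5294, 0.1854, 0.2498]
tcp_rot: [-1.228, -2.888, 0.004]
ft_force: [0.9, -0.3, -0.3]
finger_gap: 0.0236
finger_force: 58.6
```

```bash
cat > stem.py <<'E'
from h import *
goto([.5305,.1855,.25],134)
o=telemetry.observe();e=o["ee_pos"];print(o["finger_gap"])
s=optics.snapshot("side");P=cloud(s)
zc=e[2]-.0316
for nm,xy in(("axis",e[:2]),):
    X=np.array([[*xy,zc+d] for d in(.072,.03,0,-.04,-.08)]); print(nm,proj(s,X).round(1).tolist())
print("port px",proj(s,np.array([[.5305,.1855,.11]])).round(1))
for r in spotter.place_of("side","probe_tip")[:2]+spotter.place_of("side","probe")[:2]+spotter.place_of("side","port")[:2]: print(r)
for d in np.arange(.06,-.08,-.01):
    q=proj(s,np.array([[*e[:2],zc+d]]))[0]; j,i=np.round(q).astype(int)
    row=P[i,j-14:j+15]; m=(np.linalg.norm(row[:,:2]-e[:2],axis=1)<.03)
    js=np.arange(j-14,j+15)[m]
    print(round(d,3),"pred",q.round(1),"seen",(js.min(),js.max(),js.mean().round(2)) if m.any() else None, row[m].mean(0).round(4) if m.any() else "")
save(s,"s4.png",crop=(190,160,120,100),k=5)
E
python3 stem.py
```

```text
t 13.35 pos [0.5294 0.1854 0.2498] shift [0.0011 0.0001 0.0002] turn [ 0.0001 -0.0007  0.0002] tiltdeg 0.25 q [0.34 0.2  0.09 1.46 0.   1.14]
0.023556830371866195
axis [[251.0, 177.1], [251.0, 192.0], [251.0, 202.3], [250.9, 215.4], [250.9, 228.1]]
port px [[250.5 236.7]]
{'location': [230.9, 250.8], 'p': 0.74}
{'location': [204.1, 252.2], 'p': 0.67}
{'location': [237.9, 249.1], 'p': 0.85}
0.06 pred [251.  181.4] seen (np.int64(240), np.int64(261), np.float64(250.5)) [0.5271 0.1951 0.2856]
0.05 pred [251. 185.] seen (np.int64(240), np.int64(261), np.float64(250.76)) [0.5264 0.1953 0.2748]
0.04 pred [251.  188.5] seen (np.int64(240), np.int64(259), np.float64(249.5)) [0.529  0.1968 0.2639]
0.03 pred [251. 192.] seen (np.int64(243), np.int64(256), np.float64(249.5)) [0.5288 0.1973 0.2557]
0.02 pred [251.  195.5] seen (np.int64(245), np.int64(256), np.float64(250.5)) [0.5275 0.1941 0.2455]
0.01 pred [251.  198.9] seen (np.int64(245), np.int64(256), np.float64(250.5)) [0.528  0.1926 0.2328]
-0.0 pred [251.  202.3] seen (np.int64(245), np.int64(256), np.float64(250.45)) [0.5272 0.195  0.2257]
-0.01 pred [251.  205.6] seen (np.int64(248), np.int64(252), np.float64(250.0)) [0.5306 0.1889 0.209 ]
-0.02 pred [251.  208.9] seen (np.int64(248), np.int64(252), np.float64(250.0)) [0.5302 0.1902 0.201 ]
-0.03 pred [251.  212.2] seen (np.int64(249), np.int64(252), np.float64(250.5)) [0.5289 0.19   0.192 ]
-0.04 pred [250.9 215.4] seen (np.int64(249), np.int64(252), np.float64(250.5)) [0.5288 0.1902 0.183 ]
-0.05 pred [250.9 218.6] seen (np.int64(249), np.int64(252), np.float64(250.5)) [0.529  0.1896 0.1701]
-0.06 pred [250.9 221.8] seen (np.int64(249), np.int64(252), np.float64(250.5)) [0.5286 0.1906 0.1616]
-0.07 pred [250.9 225. ] seen (np.int64(249), np.int64(252), np.float64(250.5)) [0.5293 0.1888 0.1506]
-0.08 pred [250.9 228.1] seen (np.int64(250), np.int64(251), np.float64(250.5)) [0.5289 0.1898 0.1418]
```

View pics/s4.png

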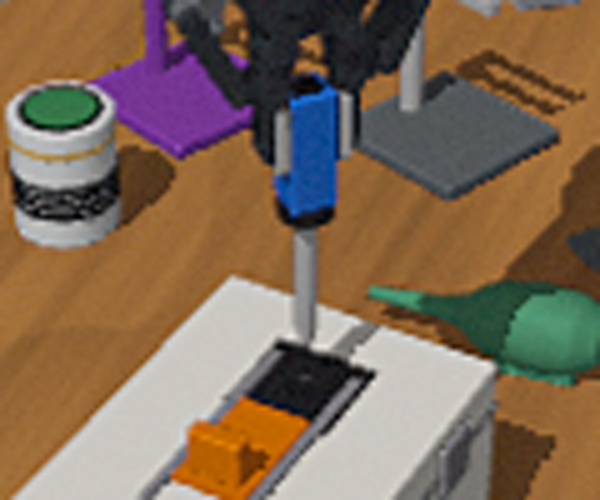

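The picture shows the probe upright over the port: tip at crop (305,345), port at (305,380). I lower it step by step.

Request:
{"fn": "play_rows", "kwargs": {"targets": [[[0.0008, 0.0006, -0.01], [0, -0.0007, 0], 0.9], [[0.0008, 0.0006, -0.02], [0, -0.0007, 0], 0.9], [[0.0008, 0.0006, -0.026], [0, -0.0007, 0], 0.9], [[0.0008, 0.0006, -0.031], [0, -0.0007, 0], 0.9], [[0.0008, 0.0006, -0.036], [0, -0.0007, 0], 0.9], [[0.0008, 0.0006, -0.041], [0, -0.0007, 0], 0.9], [[0.0008, 0.0006, -0.041], [0, -0.0007, 0], 0.9]]}}

```text
t: 14.25
ee_pos: [0.5305, 0.1867, 0.2085]
tcp_rot: [1.228, 2.89, 0.0]
ft_force: [-0.4, -0.2, -1.6]
finger_gap: 0.0233
finger_force: 58.7
```

Request:
{"fn": "play_rows", "kwargs": {"targets": [[[0, 0, -0.006], [0, 0, 0], 0.9], [[0, 0, -0.012], [0, 0, 0], 0.9], [[0, 0, -0.018], [0, 0, 0], 0.9], [[0, 0, -0.024], [0, 0, 0], 0.9], [[0, 0, -0.03], [0, 0, 0], 0.9], [[0, 0, -0.03], [0, 0, 0], 0.9]]}}

```text
t: 14.85
ee_pos: [0.5302, 0.1866, 0.1781]
tcp_rot: [1.228, 2.891, -0.0]
ft_force: [-0.9, -0.6, -2.2]
finger_gap: 0.0234
finger_force: 58.7
```

Request:
{"fn": "play_rows", "kwargs": {"targets": [[[0, 0, -0.008], [0, 0, 0], 0.9], [[0, 0, -0.016], [0, 0, 0], 0.9], [[0, 0, -0.022], [0, 0, 0], 0.9], [[0, 0, -0.027], [0, 0, 0], 0.9], [[0, 0, -0.031], [0, 0, 0], 0.9], [[0, 0, -0.033], [0, 0, 0], 0.9], [[0, 0, -0.033], [0, 0, 0], 0.9]]}}

```text
t: 15.55
ee_pos: [0.5306, 0.1867, 0.146]
tcp_rot: [1.228, 2.89, 0.001]
ft_force: [-0.0, -0.6, -0.8]
finger_gap: 0.0239
finger_force: 58.7
```

Request:
{"fn": "play_rows", "kwargs": {"targets": [[[0, 0, -0.0015], [0, 0, 0], 0.9], [[0, 0, -0.003], [0, 0, 0], 0.9], [[0, 0, -0.0045], [0, 0, 0], 0.9], [[0, 0, -0.0045], [0, 0, 0], 0.9]]}}

```text
t: 15.95
ee_pos: [0.5307, 0.1867, 0.1417]
tcp_rot: [1.228, 2.89, 0.001]
ft_force: [0.6, -0.4, -1.1]
finger_gap: 0.0237
finger_force: 59.0
```

Request:
{"fn": "play_rows", "kwargs": {"targets": [[[0, 0, -0.001], [0, 0, 0], 0.9], [[0, 0, -0.002], [0, 0, 0], 0.9], [[0, 0, -0.002], [0, 0, 0], 0.9]]}}

```text
t: 16.25
ee_pos: [0.5308, 0.1868, 0.1416]
tcp_rot: [1.227, 2.889, 0.003]
ft_force: [-2.9, -0.8, 9.0]
finger_gap: 0.0237
finger_force: 60.0
```

Contact at 9 N with the collar at 0.110, so it is home. I release and retreat.

Request:
{"fn": "play_rows", "kwargs": {"targets": [[[0, 0, 0.0015], [0, 0, 0], 0.9], [[0, 0, 0.0015], [0, 0, 0], 0.4], [[0, 0, 0.0015], [0, 0, 0], 0.4], [[0, 0, 0.0015], [0, 0, 0], 0.4], [[0, 0, 0.0015], [0, 0, 0], 0.4], [[0, 0, 0.03], [0, 0, 0], 0.3], [[0, 0, 0.07], [0, 0, 0], 0.3], [[0, 0, 0.12], [0, 0, 0], 0.3], [[0, 0, 0.16], [0, 0, 0], 0.3], [[0, 0, 0.16], [0, 0, 0], 0.3]]}}

```text
t: 17.25
ee_pos: [0.5324, 0.1873, 0.306]
tcp_rot: [1.225, 2.883, 0.011]
ft_force: [0.8, -0.4, 0.4]
finger_gap: 0.0597
finger_force: 0.0
```

Request:
{"fn": "play_rows", "kwargs": {"targets": [[[-0.05, -0.05, 0.01], [0, 0, 0], 0.3], [[-0.1, -0.1, 0.02], [0, 0, 0], 0.3], [[-0.12, -0.15, 0.02], [0, 0, 0], 0.3], [[-0.12, -0.2, 0.02], [0, 0, 0], 0.3], [[-0.12, -0.2, 0.02], [0, 0, 0], 0.3], [[-0.12, -0.2, 0.02], [0, 0, 0], 0.3]]}}

```text
t: 17.85
ee_pos: [0.4093, -0.0167, 0.3201]
tcp_rot: [1.236, 2.885, 0.0]
ft_force: [0.9, 0.4, 0.3]
finger_gap: 0.0596
finger_force: 0.0
```

```bash
python3 - <<'E'
from h import *
ss=[optics.snapshot(c) for c in("top","side")]
for z in(.11,.114): print(z); fitprobe(ss,np.array([.5307,.1867,.15]),z)
P=cloud(ss[1]);m=bluemask(ss[1],np.array([.5307,.1867,.15]))[0]>0;print(np.percentile(P[m][:,2],[1,50,99]))
save({"pixels":np.hstack([ss[0]["pixels"][150:240,140:250],ss[1]["pixels"][180:270,190:300]])},"end.png",k=3.5)
o=telemetry.observe();print(o["t"],o["ft_force"])
E
```

```text
0.11
all [ 0.5327  0.1875 -0.7083] 0.281
all [ 0.5329  0.1868 -0.7091] 0.282
all [0.5328 0.1869 0.8628] 0.283
0 [ 0.5324  0.1864 -0.7463] 0.054
0 [ 0.5324  0.1864 -0.7486] 0.054
0 [0.5324 0.1865 0.8304] 0.052
1 [ 0.5307  0.1963 -0.3379] 0.166
1 [ 0.5299  0.201  -0.2308] 0.166
1 [ 0.5295  0.2003 -0.3206] 0.167
0.114
all [ 0.5329  0.1866 -0.7171] 0.371
all [ 0.5326  0.1865 -0.7181] 0.372
all [0.5329 0.1863 0.8278] 0.376
0 [ 0.5325  0.1859 -0.7555] 0.053
0 [ 0.5322  0.1857 -0.7188] 0.052
0 [0.5323 0.1857 0.792 ] 0.052
1 [ 0.5283  0.2026 -0.3018] 0.159
1 [ 0.5286  0.2017 -0.3349] 0.159
1 [ 0.5287  0.2034 -0.1874] 0.161
[0.10843996 0.14336574 0.85078018]
17.95 [-0.19168331  1.11701333  0.60964469]
```

View pics/end.png

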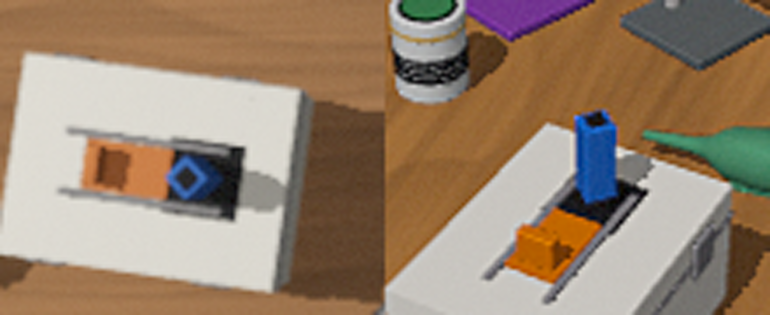

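The probe stands upright with its collar flush in the black field (crop 597,195). The shutter is open (tab at 540,245) and the arm is clear. I hand in.

```bash
python3 -c "
from station import bot
print(bot.finish_job())"
```

```text
the job is handed in; nothing more can be done
None
```

I handed the job in at about 18 s: the shutter is open by about 42 mm, the probe stands upright in the port with its collar flush on the box, and the arm is clear; the hand-in call returned no verdict.

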